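Sweep the branch slices into the stock bay

ROBOT

A 6-joint arm with a two-finger parallel gripper is mounted at the origin on the work surface. World frame = base frame: x ahead of the robot, y to its left, z up, the work surface at z = 0. Lengths are in m, angles in rad, forces in N, time in s.
With the tool pointing down it reaches from about 0.3 to 0.85 m from the base axis. Payload 5.4 kg.
Tool frame: the origin (TCP) lies midway between the tips of the shut fingers; the grasp point (between the pads) lies 19 mm behind it; z points along the fingers, y is the line along which they close (so a half turn about z gives the same grasp; the last joint's range is limited). The gripper opens to 85 mm and grips with 20 to 120 N. Pads are 22 mm wide; open, the fingers measure 114 mm over their backs; the gripper's body (76 mm by 85 mm) begins 54 mm behind the grasp point. The pads swing forward as they close: fully open they stand 13 mm farther back than shut.
Start: joints at [-1.386, 0.158, 1.597, -0, 1.386, -0.21], TCP at [0.221, -0.531, 0.231] pointing down, gripper open.
Joint ranges: [-2.91, 2.91], [-0.94, 2.29], [0.18, 2.7], [-1.29, 4.43], [0.17, 2.64], [-3, 3]. Speed limits (rad/s): [2.57, 2.57, 3.14, 3.14, 3.14, 3.14].

INTERFACE

Orientations are given as a unit quaternion [x, y, z, w].
In Python, from bench import robot, get_image, ticket gives the robot as it stands.
- The arm moves only by the shell command python3 -m handwheel 'ROWS' [FORCE]. ROWS is JSON, a list of rows, each a list of 3 entries, a list of its own where there are three numbers: the shift along the tool's x, y, z in m, then the turn about the tool's z in rad, then the opening, from -1 (shut) to 1 (fully open), so that 0 is half open. A call has 1 to 12 rows; each row shifts and turns the commanded pose from where the row before left it, along the tool's axes as they then stand; what a row does not reach is not made up. A row lasts 1/10 s, in which the tool goes at most 50 mm and 8.59 degrees, less where a joint would pass 70% of its speed; a pose out of reach is approached as far as the arm can. A call is refused whole if a number of a shift passes 0.05 or a number of a turn 0.15, either way. A call with a gripper value outside its range is refused whole. The fingers move at their own pace and stop on an object; FORCE is the grip in N (left out, the last holds). Time passes only in rows, so rows that do not move let the fingers close. It gives the time, the measured TCP pose, the force, the opening and the grip force at its end, in the units of the state.
- robot.observe(): the state, without advancing time (a new reading comes with each control period).
- get_image(name): name is "scene" or "top" or "wrist"; returns a dict with "color" (480x640x3 uint8, red, green, blue), "fovy" (degrees; the focal length in pixels is half the picture's height over the tangent of half this angle, whatever the lens; pixels are square), "cx", "cy" (the principal point, pixels), "k1" (the pictures are not rectified: a ray, as slopes to the right and down, at radius r is drawn at 1 + k1 r^2 times it, then the intrinsics apply), "origin" and "attitude" of the camera in the world; the wrist camera has in their place "T_tool_cam" (4x4, takes a point from camera to tool coordinates, whose origin is the TCP and whose axes are the flange's). Camera axes: x right, y down, z forward; pixel columns grow to the right and rows downward; lengths in m; the calibration is good to about 2 mm. A picture is of the moment at which its call begins: read the wrist's pose just before it. There is no depth.
- ticket.sign_off(): hands the job in; it is judged then, once.
The state is a dict: "time": time; "q": joint angles; "joint_vel": joint speeds; "joint_torque": joint torques, N m; "eef_pos": TCP position; "orientation": TCP orientation; "ft_force": force on the tool from outside, world axes, zero at the start; "torque": the same for the moment, N m; "grip_width": opening from 0.0 (shut) to 1.0 (fully open); "grasp_force": force on a finger pad.
Only numpy, scipy, OpenCV 4.12 (cv2) and the standard library are available. Lean on these libraries where they do the work, as an engineer would, in place of code of your own. Each camera call takes 0.05 s, during which the arm holds its last target. There are 200 camera calls.

TASK

Tidy the craft desk: sweep the three round branch slices along the desk top with your fingers, in through the open side of the low white three-sided bay, until each lies flat and wholly inside it. Slide them only: do not pick them up or flick them, and leave the little tree, the wooden star, the glue bottle and the bead jar standing or lying where they are.

Things in the scene. Friction and masses are not known exactly. Their poses are not given: they have to be found in the camera images.
- bay: U-shaped bay of white-faced board, screwed down; the desk top is its floor. Walls 28 mm high, 10 mm thick; clear space 130 mm along its x, 180 mm along its y. Origin: centre of the clear space, at desk height. Its -x side is open (mouth at x = -65 mm, no sill); back wall inner face x = +65, side walls y = +/-90. On the robot's left, mouth towards world -y, turned up to 0.25 rad either way.
- small_centre (a point): centre (half-way up, 9 mm above the desk) of the small branch slice: a flat wooden disc, 40 mm diameter, 18 mm high, dark bark round its side and pale sawn faces, lying flat and loose on the desk to the robot's right of the bay's mouth; about 16 g.
- slice_small: the small branch slice itself; origin at the centre of its underside.
- middle_centre (a point): the same for the middle branch slice: 44 mm diameter, 18 mm high, about 19 g.
- slice_middle: the middle branch slice itself; origin at the centre of its underside.
- large_centre (a point): the same for the large branch slice: 48 mm diameter, 18 mm high, about 23 g. At the start the three slices lie side by side at differing distances from the bay, in any order, their centres at least 55 mm apart in world x.
- slice_large: the large branch slice itself; origin at the centre of its underside.
- tree: bystander: small green ornamental tree of stacked cones on a white round foot (64 mm across), 158 mm tall, loose; on the far side (+x) of the slices. Origin: centre of its underside.
- star: bystander: flat five-pointed wooden star, 56 mm across, 12 mm thick, loose, lying on the far side (+x) of the way between the slices and the bay. Origin: centre of its underside.
- glue: bystander: white glue bottle, 40 mm diameter, 75 mm tall, loose, on the robot's side of the way. Origin: centre of its underside.
- beads: bystander: glass bead jar with metal cap, 52 mm diameter, 60 mm tall, loose, on the robot's side of the bay. Origin: centre of its underside.
Not all that is in view belongs to the job. Leave any orange or turquoise look-alike of the slice_middle alone. What is shaped like the slice_large but green or pink is not meant.

How it is judged:
By the outcome, as a careful person would: the job done as asked, in the order asked, and still so for the second after the job is handed in, with the robot touching nothing.
It also fails if it takes over 72 s, if anything falls off the work surface, if the arm or the gripper's body presses on something with over 40 N, if the wrist force passes 120 N, or if a joint passes its speed limit or range.

## Working session

There is one attempt and no reset: what is moved stays moved. The work goes in short steps, Python scripts to look and compute and a shell command to move; the robot and the scene stay as the last step left them, time stands still between calls to the robot, and variables do not carry over. Pictures are saved under pics/ and viewed, at most 10 in all, crops included, and the job is handed in when it is done.

```bash
mkdir -p pics; ls
python3 - <<'E'
from bench import robot,get_image
import cv2,numpy as np
s=robot.observe();print(s)
for n in("top","scene"):
    d=get_image(n);cv2.imwrite(f"pics/{n}0.png",d["color"][:,:,::-1]);print(n,{k:v for k,v in d.items() if k!="color"})
E
```

```text
pics
{'time': 0.0, 'q': array([-1.38611267e+00,  1.59055392e-01,  1.59824475e+00,  8.40034691e-06,
        1.38623052e+00, -2.10084033e-01]), 'joint_vel': array([ 0.00018861, -0.00043589, -0.0007178 , -0.00111235,  0.00038921,
       -0.00039595]), 'joint_torque': array([-6.37408102e-04, -3.96006167e+01, -3.31429338e+01, -3.63508243e-04,
        8.43718619e-03, -1.63799956e-05]), 'eef_pos': array([ 0.22101752, -0.53016123,  0.23030709]), 'orientation': array([ 9.80582665e-01,  1.96103794e-01,  1.64339917e-05, -9.68875900e-04]), 'ft_force': array([-0.34068658, -0.51199752, -1.21078339]), 'torque': array([-0.00416081, -0.04850928, -0.00905113]), 'grasp_force': 0.0, 'grip_width': 1.0030020988092196}
top {'fovy': 47.69812523980359, 'cx': 309.27228015567704, 'cy': 239.84858063786675, 'k1': -0.14205941483460008, 'origin': array([0.38165862, 0.00148994, 1.17151174]), 'attitude': array([-0.69515856,  0.71320523, -0.05652391,  0.06998518])}
scene {'fovy': 48.87057418830056, 'cx': 313.03258395353953, 'cy': 233.62809591708316, 'k1': 0.010706051053058102, 'origin': array([ 0.93255263, -0.64738063,  0.58459248]), 'attitude': array([ 0.85444457,  0.23489952, -0.11206564, -0.44965318])}
```

View pics/top0.png

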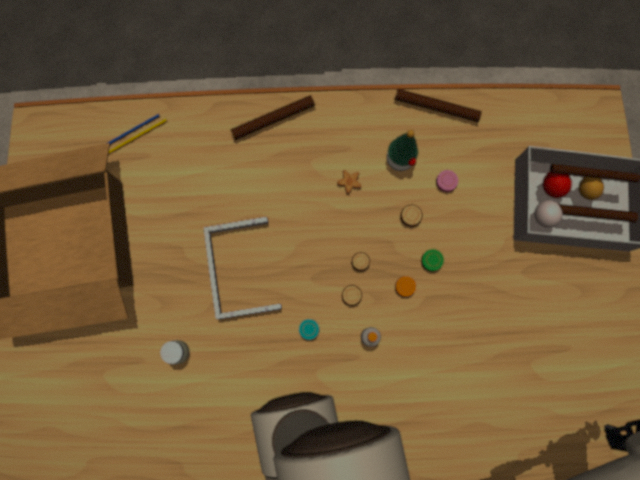

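View pics/scene0.png

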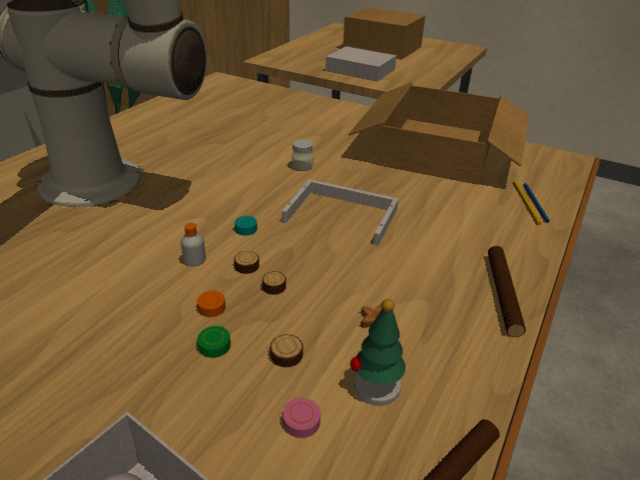

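The top view shows pale slices at about (412,215), (361,261) and (352,295). The bay opens to the right, with its corners near (207,230), (267,220), (218,318) and (280,308). The star is at (349,182), the glue at (371,338), the tree at (403,155), the beads at (174,352), and the look-alikes at turquoise (309,330), orange (405,287), green (432,261) and pink (447,181). The scene view agrees.

```bash
cat > h.py <<'E'
import numpy as np,cv2
from scipy.spatial.transform import Rotation as R
def K(d):
    f=240/np.tan(np.radians(d["fovy"]/2));return np.array([[f,0,d["cx"]],[0,f,d["cy"]],[0,0,1.]]),np.array([d["k1"],0,0,0.])
def cast(d,px,z,T=None):
    k,D=K(d);p=cv2.undistortPoints(np.float64(px).reshape(-1,1,2),k,D)[:,0]
    o,A=(np.array(d["origin"]),R.from_quat(d["attitude"]).as_matrix()) if T is None else (T[:3,3],T[:3,:3])
    r=np.c_[p,np.ones(len(p))]@A.T
    return o+r*((np.broadcast_to(z,len(p))-o[2])/r[:,2])[:,None]
def proj(d,P):
    k,D=K(d);A=R.from_quat(d["attitude"]).as_matrix();c=(np.float64(P)-d["origin"])@A
    return cv2.projectPoints(c,np.zeros(3),np.zeros(3),k,D)[0][:,0]
E
python3 - <<'E'
from bench import get_image
from h import *
np.set_printoptions(precision=4,suppress=True)
d=get_image("top");im=d["color"];x=cv2.resize(im[130:360,190:460],None,fx=2.9,fy=2.5,interpolation=2)
cv2.imwrite("pics/crop.png",cv2.convertScaleAbs(cv2.resize(im[140:360,190:460],None,fx=2.7,fy=2.7,interpolation=cv2.INTER_CUBIC)[:,:,::-1],alpha=1.5))
print("slices",cast(d,[(412,215),(361,261),(352,295)],.018)[:,:2])
print("bay top",cast(d,[(207,230),(267,220),(218,318),(280,308)],.028)[:,:2])
print("tq,or,gr,pk",cast(d,[(309,330),(405,287),(432,261),(447,181)],.018)[:,:2])
print("star",cast(d,[(349,182)],.012)[:,:2],"glue",cast(d,[(371,338)],.075)[:,:2],"tree",cast(d,[(400,165)],.01)[:,:2],"beads",cast(d,[(173,352)],.06)[:,:2])
E
```

```text
slices [[ 0.6397 -0.2043]
 [ 0.5417 -0.0887]
 [ 0.4694 -0.0668]]
bay top [[0.6168 0.2421]
 [0.6351 0.1112]
 [0.4269 0.2173]
 [0.4452 0.0858]]
tq,or,gr,pk [[ 0.3981  0.0262]
 [ 0.4832 -0.1804]
 [ 0.5374 -0.2417]
 [ 0.7149 -0.2872]]
star [[ 0.7197 -0.0699]] glue [[ 0.3781 -0.0984]] tree [[ 0.7568 -0.1858]] beads [[0.3576 0.3048]]
```

View pics/crop.png

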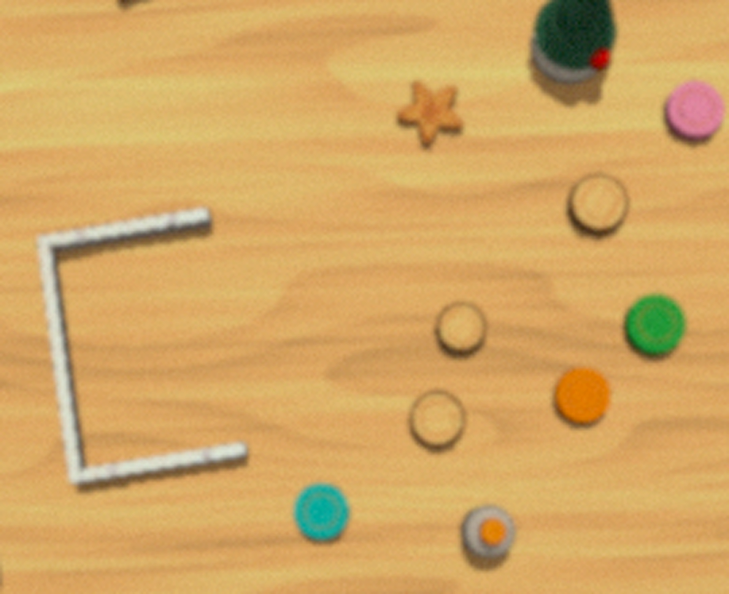

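Sizes in the crop identify the slices: large at (598,203), small at (461,328), middle at (437,418). In world terms, large is at (.640,-.204), small (.542,-.089) and middle (.469,-.067). The bay centre is about (.532,.160), heading about 98°.

The plan is to keep the fingers slightly apart so each disc nests between them, then push along tool x.

```bash
python3 -m handwheel '[[[0,0,0],-0.136,-0.6],[[0,0,0],-0.136,-0.6],[[0,0,0],-0.136,-0.6],[[0,0,0],-0.136,-0.6],[[0,0,0],-0.136,-0.6],[[0,0,0],-0.136,-0.6],[[0,0,0],-0.136,-0.6],[[0,0,0],-0.136,-0.6],[[0,0,0],-0.136,-0.6],[[0,0,0],0,-0.6]]' 20
```

```text
time: 1.15
eef_pos: [0.2211, -0.5305, 0.2309]
orientation: [0.69, 0.724, 0.0, -0.0]
ft_force: [0.0, -0.2, -0.7]
grip_width: 0.197
grasp_force: 0.0
```

```bash
python3 -m handwheel '[[[0.0308,0.0285,0],0,-0.6],[[0.0308,0.0285,0],0,-0.6],[[0.0308,0.0285,0],0,-0.6],[[0.0308,0.0285,0],0,-0.6],[[0.0308,0.0285,0],0,-0.6],[[0.0308,0.0285,0],0,-0.6],[[0.0308,0.0285,0],0,-0.6],[[0.0308,0.0285,0],0,-0.6],[[0.0308,0.0285,0],0,-0.6],[[0.0308,0.0285,0],0,-0.6],[[0.0308,0.0285,0],0,-0.6],[[0.0308,0.0285,0],0,-0.6]]'
python3 - <<'E'
from bench import robot,get_image
from h import *
s=robot.observe();d=get_image("wrist");print(s["eef_pos"],s["orientation"],d["T_tool_cam"],d["fovy"],d["k1"])
cv2.imwrite("pics/w1.png",d["color"][:,:,::-1])
M=np.eye(4);M[:3,:3]=R.from_quat(s["orientation"]).as_matrix();M[:3,3]=s["eef_pos"];T=M@np.array(d["T_tool_cam"]);np.savez("w1.npz",T=T)
E
```

```text
time: 2.35
eef_pos: [0.5458, -0.1436, 0.2312]
orientation: [0.691, 0.723, -0.0, -0.0]
ft_force: [0.6, 0.2, -0.3]
grip_width: 0.196
grasp_force: 0.0
[ 0.54584097 -0.14359269  0.23120429] [ 6.91258344e-01  7.22607708e-01 -4.05213945e-05 -2.10635409e-05] [[-2.97713655e-04 -9.66213306e-01 -2.57743591e-01  6.55418795e-02]
 [ 9.99999743e-01 -1.19588399e-04 -7.06770921e-04  1.50024550e-03]
 [ 6.52068324e-04 -2.57743735e-01  9.66213093e-01 -1.41961419e-01]
 [ 0.00000000e+00  0.00000000e+00  0.00000000e+00  1.00000000e+00]] 62.51423613940742 -0.012393057271639848
```

View pics/w1.png

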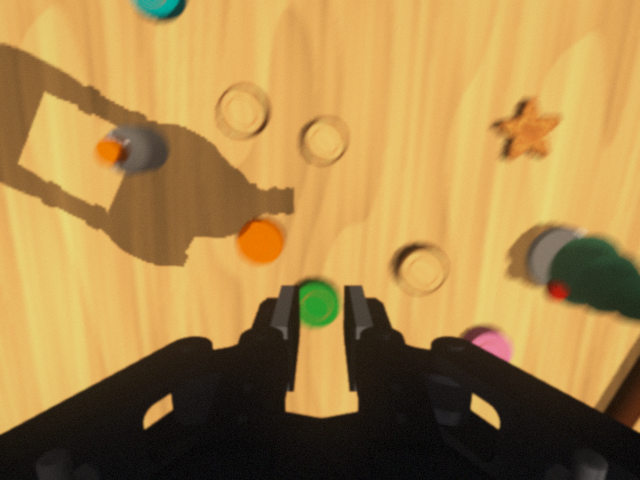

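The wrist view shows the middle slice at (243,110), small at (324,140) and large at (421,269), with the green look-alike between the fingers at (317,303). I'll check these against the top-camera positions.

Run:
```python
from bench import get_image
from h import *
d=get_image("wrist");T=np.load("w1.npz")["T"]
print(cast(d,[(243,109),(324,139),(422,268),(317,303),(261,241)],.018,T)[:,:2].round(4))
```

```text
[[ 0.4764 -0.0592]
 [ 0.5467 -0.0811]
 [ 0.645  -0.1953]
 [ 0.547  -0.2355]
 [ 0.4924 -0.1755]]
```

```bash
python3 -m handwheel '[[[0,0.003,0.04],0,-0.6],[[0,0,0.045],0,-0.6],[[0,0,0.045],0,-0.6],[[0,0,0.04],0,-0.6],[[0,0,0.03],0,-0.6],[[0,0,0.02],0,-0.6],[[0,0,0.004],0,-0.6],[[0,0,0],0,-0.6],[[0.01,0,0],0,-0.6],[[0.01,0,0],0,-0.6],[[0.01,0,0],0,-0.6]]'
python3 - <<'E'
from bench import robot,get_image
from h import *
s=robot.observe();d=get_image("wrist")
cv2.imwrite("pics/w2.png",d["color"][:,:,::-1])
E
```

```text
time: 3.55
eef_pos: [0.5473, -0.1143, 0.0085]
orientation: [0.69, 0.724, 0.0, 0.001]
ft_force: [0.9, 0.8, 0.1]
grip_width: 0.195
grasp_force: 0.1
```

View pics/w2.png

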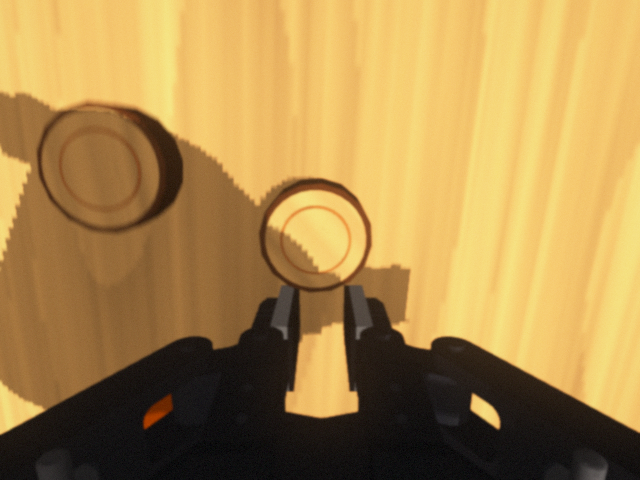

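The small slice, at (316,236), is centred ahead of the fingers. I'll lower 4 mm and push.

```bash
python3 -m handwheel '[[[0,-0.001,0.004],0,-0.6],[[0.005,0,0],0,-0.6],[[0.008,0,0],0,-0.6],[[0.012,0,0],0,-0.6],[[0.012,0,0],0,-0.6],[[0.012,0,0],0,-0.6],[[0.012,0,0],0,-0.6],[[0.012,0,0],0,-0.6],[[0.012,0,0],0,-0.6],[[0.012,0,0],0,-0.6],[[0.012,0,0],0,-0.6],[[0.006,0,0],0,-0.6]]'
python3 - <<'E'
from bench import robot,get_image
from h import *
s=robot.observe();d=get_image("wrist")
M=np.eye(4);M[:3,:3]=R.from_quat(s["orientation"]).as_matrix();M[:3,3]=s["eef_pos"];T=M@np.array(d["T_tool_cam"]);np.savez("w3.npz",T=T)
cv2.imwrite("pics/w3.png",d["color"][:,:,::-1])
E
```

```text
time: 4.8
eef_pos: [0.5399, 0.001, 0.0032]
orientation: [0.69, 0.724, -0.0, -0.0]
ft_force: [0.4, 0.2, 0.0]
grip_width: 0.198
grasp_force: 0.1
```

View pics/w3.png

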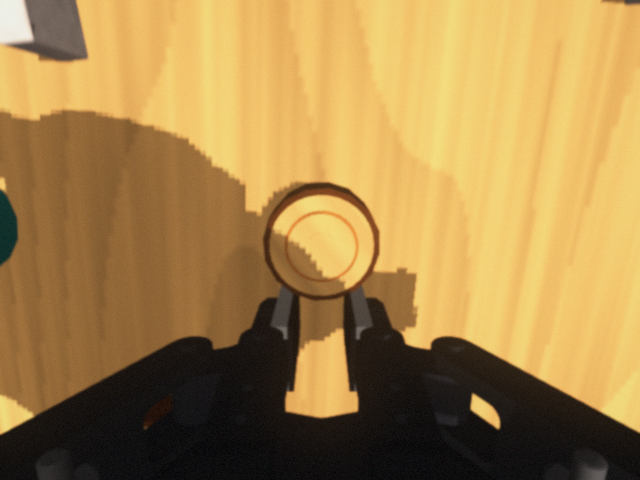

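The small slice is nested at (321,242). The low-x wall end shows its desk-level inner corner near (85,58), and the other wall's near (603,2).

Run:
```python
from bench import get_image
from h import *
d=get_image("wrist");T=np.load("w3.npz")["T"]
print(cast(d,[(321,242),(85,58),(603,2),(35,50)],[.018,0,0,.028],T)[:,:2].round(4))
```

```text
[[0.5397 0.0322]
 [0.4564 0.0883]
 [0.629  0.1139]
 [0.4586 0.0856]]
```

```bash
python3 -m handwheel '[[[0.006,0,0],0,-0.6],[[0.012,0,0],0,-0.6],[[0.015,0,0],0,-0.6],[[0.015,0,0],0,-0.6],[[0.015,0,0],0,-0.6],[[0.015,0,0],0,-0.6],[[0.015,0,0],0,-0.6],[[0.015,0,0],0,-0.6],[[0.015,0,0],0,-0.6],[[0.015,0,0],0,-0.6],[[0.015,0,0],0,-0.6],[[0.010,0,0],0,-0.6]]'
python3 -m handwheel '[[[0.005,0,0],0,-0.6],[[0,0,0],0,-0.6],[[0,0,0],0,-0.6],[[-0.01,0,0],0,-0.6],[[-0.02,0,0],0,-0.6],[[-0.01,0,-0.03],0,-0.6],[[0,0,-0.04],0,-0.6],[[0,0,-0.04],0,-0.6],[[0,0,0],0,-0.6]]'
```

```text
time: 6.1
eef_pos: [0.5321, 0.164, 0.0033]
orientation: [0.69, 0.724, 0.0, -0.0]
ft_force: [0.3, 0.6, 0.5]
grip_width: 0.198
grasp_force: 0.1
time: 7.0
eef_pos: [0.5387, 0.1264, 0.1199]
orientation: [0.69, 0.723, 0.004, 0.005]
ft_force: [1.2, -0.0, 0.7]
grip_width: 0.197
grasp_force: 0.0
```

```bash
python3 -m handwheel '[[[0,0,0],0.085,-0.6],[[-0.036,-0.0075,0],0,-0.6],[[-0.036,-0.0075,0],0,-0.6],[[-0.036,-0.0075,0],0,-0.6],[[-0.036,-0.0075,0],0,-0.6],[[-0.036,-0.0075,0],0,-0.6],[[-0.036,-0.0075,0],0,-0.6],[[-0.036,-0.0075,0],0,-0.6],[[0,0,0],0,-0.6],[[0,0,0],0,-0.6]]'
cat > m.py <<'E'
import sys
from bench import robot,get_image
from h import *
# dark-bark/pale discs: Hough circles in the wrist view, cast at z=.018
s=robot.observe();d=get_image("wrist")
M=np.eye(4);M[:3,:3]=R.from_quat(s["orientation"]).as_matrix();M[:3,3]=s["eef_pos"];T=M@np.array(d["T_tool_cam"])
g=cv2.medianBlur(cv2.cvtColor(d["color"],cv2.COLOR_RGB2GRAY),5)
g[285:]=0
f=240/np.tan(np.radians(d["fovy"]/2));h=(T[2,3]-.018)/.95
c=cv2.HoughCircles(g,cv2.HOUGH_GRADIENT,1.5,40,param1=100,param2=40,minRadius=int(f*.018/h),maxRadius=int(f*.027/h))
q=R.from_quat(s["orientation"]).as_matrix();print("tcp",s["eef_pos"].round(4),"x",q[:,0].round(3))
if c is not None:
  for u,v,r in c[0][:6]:
    P=cast(d,[(u,v)],.018,T)[0];print((int(u),int(v)),"r_mm",round(r*h/f*1e3,1),P.round(4)[:2],"in tool",(q.T@(P-s["eef_pos"]))[:2].round(4))
cv2.imwrite(sys.argv[1],d["color"][:,:,::-1])
E
python3 m.py pics/w4.png
```

```text
time: 8.0
eef_pos: [0.4715, -0.1232, 0.1128]
orientation: [0.721, 0.693, -0.0, -0.0]
ft_force: [0.6, 0.5, 0.1]
grip_width: 0.203
grasp_force: 0.0
tcp [ 0.4715 -0.1232  0.1128] x [0.04  0.999 0.001]
(317, 146) r_mm 21.6 [ 0.4728 -0.0637] in tool [ 0.0595 -0.001 ]
(179, 209) r_mm 20.7 [ 0.3873 -0.0975] in tool [ 0.0223 -0.0851]
```

```bash
python3 -m handwheel '[[[0,-0.001,0.035],0,-0.6],[[0,0,0.04],0,-0.6],[[0,0,0.025],0,-0.6],[[0,0,0.009],0,-0.6],[[0,0,0],0,-0.6],[[0.012,0,0],0,-0.6],[[0.008,0,0],0,-0.6],[[0.008,0,0],0,-0.6],[[0.012,0,0],0,-0.6],[[0.015,0,0],0,-0.6],[[0.015,0,0],0,-0.6],[[0.010,0,0],0,-0.6]]'
python3 m.py pics/w5.png
python3 -m handwheel '[[[0.006,0,0],0,-0.6],[[0.012,0,0],0,-0.6],[[0.015,0,0],0,-0.6],[[0.015,0,0],0,-0.6],[[0.015,0,0],0,-0.6],[[0.015,0,0],0,-0.6],[[0.01,0,0],0,-0.6],[[0.005,0,0],0,-0.6],[[0,0,0],0,-0.6]]'
python3 m.py pics/w6.png
```

```text
time: 9.25
eef_pos: [0.4742, -0.0409, 0.0046]
orientation: [0.72, 0.694, 0.0, 0.0]
ft_force: [-0.5, -0.0, -0.0]
grip_width: 0.199
grasp_force: 0.1
tcp [ 0.4742 -0.0409  0.0046] x [ 0.036  0.999 -0.   ]
(320, 237) r_mm 19.5 [ 0.4764 -0.0086] in tool [0.0324 0.001 ]
(90, 117) r_mm 25.2 [0.4061 0.0327] in tool [ 0.0711 -0.0706]
time: 10.2
eef_pos: [0.4774, 0.0511, 0.0042]
orientation: [0.72, 0.694, -0.0, -0.0]
ft_force: [0.5, -0.4, -0.7]
grip_width: 0.199
grasp_force: 0.0
tcp [0.4774 0.0511 0.0042] x [0.036 0.999 0.   ]
(320, 231) r_mm 21.6 [0.4797 0.0855] in tool [0.0345 0.001 ]
```

View pics/w6.png

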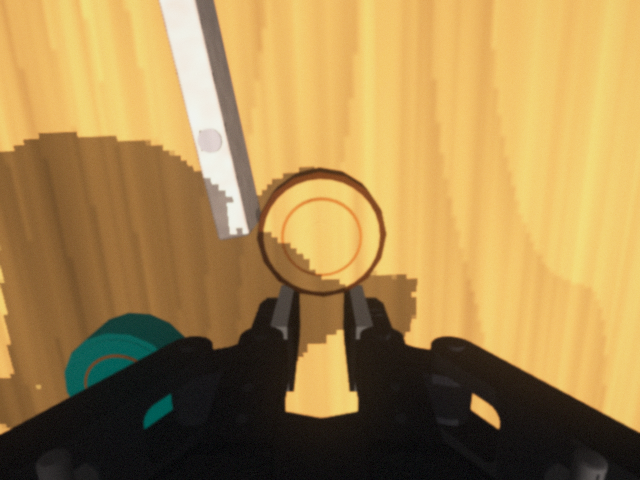

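The middle slice is nested at (320,231), and the low-x wall end at (240,235) is close on its left. I'll ease away from that wall while pushing on.

```bash
python3 -m handwheel '[[[0.005,0.0015,0],0,-0.6],[[0.008,0.0025,0],0,-0.6],[[0.01,0.002,0],0,-0.6],[[0.012,0.001,0],0,-0.6],[[0.012,0,0],0,-0.6],[[0.012,0,0],0,-0.6],[[0.01,-0.001,0],0,-0.6],[[0.006,0,0],0,-0.6],[[0,0,0],0,-0.6]]'
python3 m.py pics/w7.png
python3 -m handwheel '[[[-0.01,0,0],0,-0.6],[[-0.02,0,0],0,-0.6],[[-0.01,0,-0.03],0,-0.6],[[0,0,-0.04],0,-0.6],[[0,0,-0.04],0,-0.6],[[0,0,0],0,-0.6],[[0,0,0],0,-0.6]]'
python3 m.py pics/w8.png
```

```text
time: 11.15
eef_pos: [0.4861, 0.1262, 0.0043]
orientation: [0.72, 0.694, -0.0, -0.0]
ft_force: [-0.2, -0.4, 0.8]
grip_width: 0.202
grasp_force: 0.0
tcp [0.4861 0.1262 0.0043] x [0.036 0.999 0.   ]
(320, 234) r_mm 19.5 [0.4884 0.1597] in tool [0.0335 0.001 ]
(449, 102) r_mm 21.4 [0.5296 0.2001] in tool [0.0754 0.0408]
time: 11.9
eef_pos: [0.4855, 0.0844, 0.1151]
orientation: [0.72, 0.694, 0.001, 0.001]
ft_force: [-1.1, -0.7, -1.0]
grip_width: 0.2
grasp_force: 0.0
tcp [0.4855 0.0844 0.1151] x [ 0.038  0.999 -0.   ]
(317, 119) r_mm 21.9 [0.4876 0.159 ] in tool [ 0.0746 -0.001 ]
(392, 44) r_mm 19.8 [0.5307 0.1973] in tool [0.1146 0.0407]
```

View pics/w8.png

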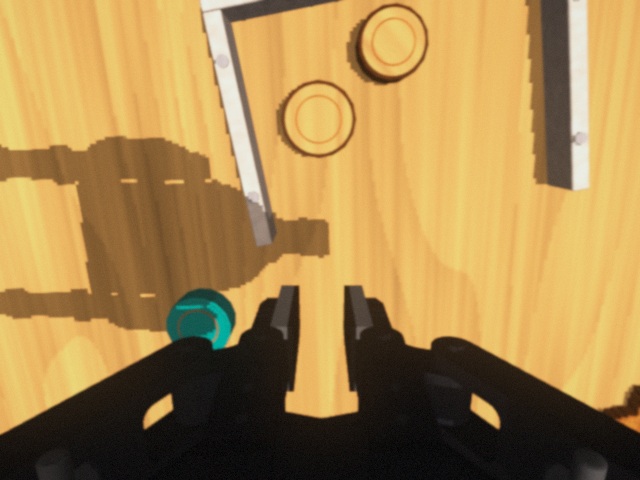

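The middle slice at (319,119) and the small one at (392,43) are both well inside the bay. Next is the large slice.

```bash
python3 -m handwheel '[[[0,0,0],-0.107,-0.6],[[0,0,0],-0.107,-0.6],[[-0.0358,0.0108,0],0,-0.6],[[-0.0358,0.0108,0],0,-0.6],[[-0.0358,0.0108,0],0,-0.6],[[-0.0358,0.0108,0],0,-0.6],[[-0.0358,0.0108,0],0,-0.6],[[-0.0358,0.0108,0],0,-0.6],[[-0.0358,0.0108,0],0,-0.6],[[-0.0358,0.0108,0],0,-0.6],[[-0.0358,0.0108,0],0,-0.6],[[-0.0358,0.0108,0],0,-0.6]]'
python3 -m handwheel '[[[0,0,0],0,-0.6],[[0,0,0],0,-0.6]]'
python3 m.py pics/w9.png
```

```text
time: 13.15
eef_pos: [0.6531, -0.2491, 0.1111]
orientation: [0.642, 0.767, -0.0, -0.002]
ft_force: [0.6, -0.1, 0.3]
grip_width: 0.199
grasp_force: 0.0
time: 13.35
eef_pos: [0.6527, -0.2482, 0.1113]
orientation: [0.642, 0.766, -0.0, -0.002]
ft_force: [0.5, 0.7, -0.4]
grip_width: 0.206
grasp_force: 0.0
tcp [ 0.6527 -0.2482  0.1113] x [-0.175  0.985  0.003]
(317, 167) r_mm 23.3 [ 0.6431 -0.2016] in tool [ 0.0472 -0.0009]
(146, 200) r_mm 25.4 [ 0.5451 -0.2388] in tool [ 0.0277 -0.104 ]
(50, 86) r_mm 26.4 [ 0.4871 -0.1833] in tool [ 0.0925 -0.1514]
```

View pics/w9.png

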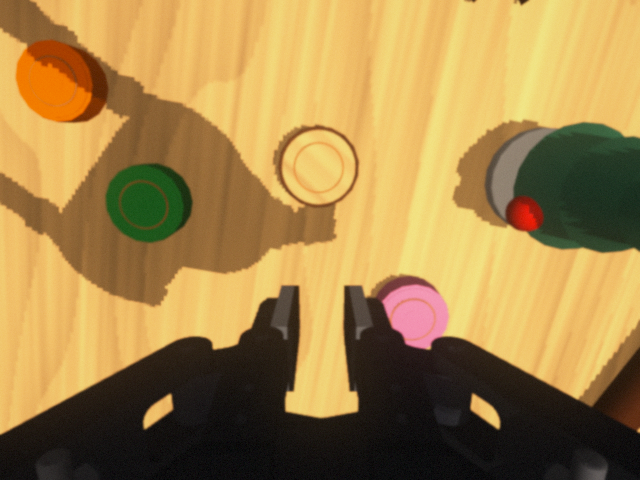

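The large slice at (317,167) is centred ahead of the fingers, and pink at (413,313) clears the right finger by about 19 mm. I'll descend and push.

```bash
python3 -m handwheel '[[[-0.003,-0.001,0.035],0,-0.6],[[0,0,0.04],0,-0.6],[[0,0,0.023],0,-0.6],[[0,0,0.0085],0,-0.6],[[0,0,0],0,-0.6],[[0.008,0,0],0,-0.6],[[0.008,0,0],0,-0.6],[[0.01,0,0],0,-0.6],[[0.012,0,0],0,-0.6],[[0.015,0,0],0,-0.6],[[0.015,0,0],0,-0.6],[[0.010,0,0],0,-0.6]]'
python3 m.py pics/w10.png
python3 -m handwheel '[[[0.008,0,0],0,-0.6],[[0.012,0,0],0,-0.6],[[0.015,0,0],0,-0.6],[[0.015,0,0],0,-0.6],[[0.015,0,0],0,-0.6],[[0.015,0,0],0,-0.6],[[0.015,0,0],0,-0.6],[[0.015,0,0],0,-0.6],[[0.015,0,0],0,-0.6],[[0.015,0,0],0,-0.6],[[0.01,0,0],0,-0.6],[[0.005,0,0],0,-0.6]]'
python3 m.py pics/w11.png
```

```text
time: 14.6
eef_pos: [0.6395, -0.1723, 0.0077]
orientation: [0.641, 0.767, 0.0, -0.0]
ft_force: [-0.2, -0.1, -0.3]
grip_width: 0.2
grasp_force: 0.1
tcp [ 0.6395 -0.1723  0.0077] x [-0.177  0.984  0.001]
(320, 228) r_mm 21.4 [ 0.6345 -0.1382] in tool [0.0344 0.0011]
time: 15.85
eef_pos: [0.6124, -0.0206, 0.0077]
orientation: [0.641, 0.767, -0.0, -0.0]
ft_force: [0.3, 0.0, -0.1]
grip_width: 0.198
grasp_force: 0.1
tcp [ 0.6124 -0.0206  0.0077] x [-0.177  0.984  0.   ]
(320, 228) r_mm 21.5 [0.6074 0.0135] in tool [0.0344 0.0011]
```

```bash
python3 -m handwheel '[[[0.006,0,0],0,-0.6],[[0.012,0,0],0,-0.6],[[0.015,0,0],0,-0.6],[[0.015,0,0],0,-0.6],[[0.015,0,0],0,-0.6],[[0.012,0,0],0,-0.6],[[0.006,0,0],0,-0.6],[[0,0,0],0,-0.6]]'
python3 m.py pics/w12.png
```

```text
time: 16.7
eef_pos: [0.5981, 0.059, 0.0077]
orientation: [0.641, 0.767, -0.0, -0.0]
ft_force: [-0.6, -0.6, 0.0]
grip_width: 0.2
grasp_force: 0.0
tcp [0.5981 0.059  0.0077] x [-0.177  0.984  0.   ]
(320, 224) r_mm 23.8 [0.5928 0.0947] in tool [0.036  0.0011]
```

View pics/w12.png

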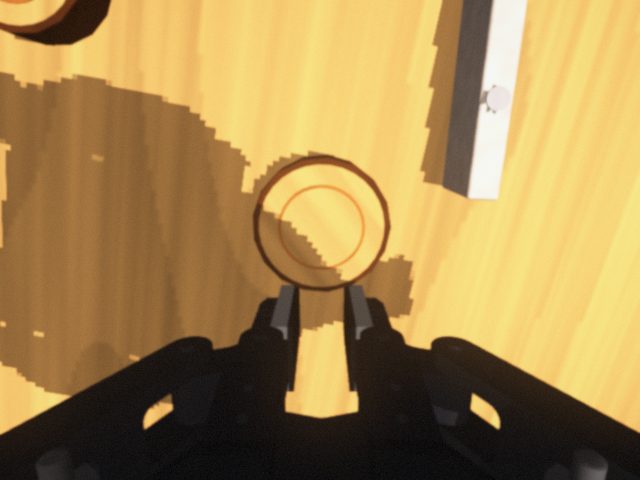

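The large slice is nested at (320,224). The wall end at (455,187) clears it well on the right, and the middle slice is at top left, out of the way. I'll push the last 75 mm, back off and check.

```bash
python3 -m handwheel '[[[0.006,0,0],0,-0.6],[[0.012,0,0],0,-0.6],[[0.015,0,0],0,-0.6],[[0.015,0,0],0,-0.6],[[0.013,0,0],0,-0.6],[[0.009,0,0],0,-0.6],[[0.005,0,0],0,-0.6],[[0,0,0],0,-0.6]]'
python3 -m handwheel '[[[-0.01,0,0],0,-0.6],[[-0.02,0,0],0,-0.6],[[-0.02,0,0],0,-0.6],[[-0.01,0,-0.03],0,-0.6],[[0,0,-0.04],0,-0.6],[[0,0,-0.04],0,-0.6],[[-0.03,0,-0.04],0,-0.6],[[-0.03,0,-0.02],0,-0.6],[[0,0,0],0,-0.6],[[0,0,0],0,-0.6]]'
python3 m.py pics/w13.png
python3 - <<'E'
from bench import get_image
from h import *
d=get_image("top")["color"]
w=cv2.imread("pics/w13.png");t=cv2.resize(d[130:370,150:470,::-1],None,fx=1.25,fy=1.25)
cv2.imwrite("pics/fin.png",np.vstack([cv2.resize(w,(400,300)),t]))
E
```

```text
time: 17.55
eef_pos: [0.585, 0.1325, 0.0077]
orientation: [0.641, 0.767, -0.0, -0.0]
ft_force: [-0.6, -0.3, -0.1]
grip_width: 0.201
grasp_force: 0.0
time: 18.55
eef_pos: [0.6065, 0.0122, 0.178]
orientation: [0.643, 0.766, 0.0, 0.0]
ft_force: [0.1, 0.5, -1.1]
grip_width: 0.199
grasp_force: 0.0
tcp [0.6065 0.0122 0.178 ] x [-0.174  0.985 -0.   ]
(59, 150) r_mm 24.4 [0.4051 0.0321] in tool [ 0.0546 -0.195 ]
(317, 8) r_mm 25.8 [0.5793 0.1595] in tool [ 0.1498 -0.0013]
```

View pics/fin.png

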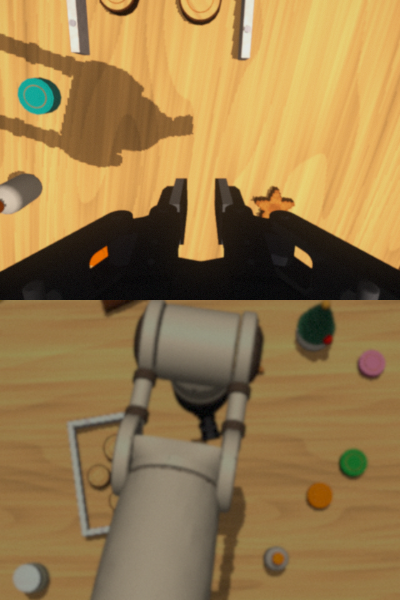

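The wrist half shows the large slice at the top centre, past the wall end, with the middle one to its left. The top half shows the bay slices partly hidden by the arm. The bystanders in view (glue, tree, beads and star) are where they were, and the numbers put every slice well inside. I'll hand in.

```bash
python3 -c "
from bench import ticket
print(ticket.sign_off())"
```

```text
the job is handed in; nothing more can be done
None
```

All three slices were slid into the bay, measured well inside it, and the job is handed in at about 19 s with no bystander seen to move; I viewed 11 pictures, one over the limit of 10.

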